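# Unlatch the magnifier arm and hold it up off its ball

## Robot

A 6-joint arm with a two-finger parallel gripper is mounted at the origin on the work surface. World frame = base frame: x ahead of the robot, y to its left, z up, the work surface at z = 0. Lengths are in m, angles in rad, forces in N, time in s.
With the tool pointing down it reaches from about 0.375 to 0.975 m from the base axis. Payload 3.8 kg.
Tool frame: the origin (TCP) lies midway between the tips of the shut fingers; the grasp point (between the pads) lies 19 mm behind it; z points along the fingers, y is the line along which they close (so a half turn about z gives the same grasp; the last joint's range is limited). The gripper opens to 85 mm and grips with 20 to 120 N. Pads are 22 mm wide; open, the fingers measure 114 mm over their backs; the gripper's body (76 mm by 85 mm) begins 54 mm behind the grasp point. The pads swing forward as they close: fully open they stand 13 mm farther back than shut.
Start: joints at [1.262, 0.264, 1.604, -0, 1.274, -0.037], TCP at [0.181, 0.65, 0.231] pointing down, gripper open.
Joint ranges: [-2.63, 2.63], [-0.94, 2.18], [0.31, 2.57], [-1.31, 4.45], [0, 2.66], [-2.55, 2.55]. Speed limits (rad/s): [2.57, 2.57, 3.14, 3.14, 3.14, 3.14].

## Interface

Orientations are given as a rotation vector (axis times angle).
In Python, from workcell import sensors, viewer, job gives the robot as it stands.
- The arm moves only by the shell command python3 -m inch 'ROWS' [FORCE]. ROWS is JSON, one flat list of numbers, 7 for each row, row after row: the shift along the tool's x, y, z in mm, then the turn, a rotation vector about the tool's x, y, z in degrees, then the finger opening in mm, from 0 to 85.4. A call has exactly 8 rows; each row shifts and turns the commanded pose from where the row before left it, along the tool's axes as they then stand; what a row does not reach is not made up. A row lasts 1/10 s, in which the tool goes at most 50 mm and 8.59 degrees, less where a joint would pass 70% of its speed; a pose out of reach is approached as far as the arm can. A call is refused whole if a number of a shift passes 50 or a number of a turn 8.59, either way. A call with a gripper value outside its range is refused whole. The fingers move at their own pace and stop on an object; FORCE is the grip in N (left out, the last holds). Time passes only in rows, so rows that do not move let the fingers close, or fill a call up. It gives the time, the measured TCP pose, the force, the opening and the grip force at its end, in the units of the state.
- sensors.read_state(): the state, without advancing time (a new reading comes with each control period).
- viewer.read_camera(name): name is "side" or "top"; returns the picture (480x640x3 uint8, red, green, blue); there is no depth.
- viewer.camera_params(name): a dict with "K" (3x3 intrinsics, pixels), "k1" (the pictures are not rectified: a ray, as slopes to the right and down, at radius r is drawn at 1 + k1 r^2 times it, then the intrinsics apply), "world_to_cam" (4x4, takes a point from world to camera coordinates). Camera axes: x right, y down, z forward; pixel columns grow to the right and rows downward; lengths in m; the calibration is good to about 2 mm. A picture is of the moment at which its call begins. camera_params takes no time and is no camera call.
- job.finish_job(): hands the job in; it is judged then, once.
The state is a dict: "time": time; "q": joint angles; "joint_vel": joint speeds; "joint_torque": joint torques, N m; "tool_pos": TCP position; "tcp_rot": TCP orientation; "wrist_force": force on the tool from outside, world axes, zero at the start; "torque": the same for the moment, N m; "width": opening from 0.0 (shut) to 1.0 (fully open); "grip_force": force on a finger pad.
Only numpy, scipy, OpenCV 4.12 (cv2) and the standard library are available. Lean on these libraries where they do the work, as an engineer would, in place of code of your own. Each camera call takes 0.05 s, during which the arm holds its last target. There are 200 camera calls.

## Task

Take hold of the red latch knob on the magnifier's coupler, pull it sideways against its spring (to the side away from the coupler's closed wall) until the coupler is free, then raise the magnifier arm off its ball so that the dish underneath can be changed: the coupler must be held at least 80 mm above its seat on the ball. Finish still gripping the knob and holding the arm up and still: do not let the arm drop, and leave the dish on the light box and everything else on the bench where it stands.

Things in the scene. Friction and masses are not known exactly. Their poses are not given: they have to be found in the camera images.
- station: cream light box of the viewing station, fixed to the bench, 270 x 200 x 55 mm (x, y, z). Origin: centre of its underside. Its x axis points from the ball at the robot's end (x = -105 mm) to the hinge of the magnifier arm at the far end (x = +105 mm); its y axis is the direction in which the latch is pulled (left, seen from the robot when the yaw is 0).
- ball (a point): centre of the steel hitch ball, 27 mm across, 96 mm above the bench, on a neck fixed to the box; hidden under the coupler when the arm is down. The ball has a flat shoulder underneath, 12 mm in radius, behind which the latch bolt catches.
- hinge (a point): middle of the arm's hinge axis, 118 mm above the bench, between two cheeks at the far end of the box; the axis lies along the station's y axis
- magnifier (a joint): angle of the magnifier arm about its hinge, rad: 0 down with the coupler seated on the ball, positive raised, stop at 1.2. The arm (cream, a 120 mm lens ring in its middle, the coupler at its free end 210 mm from the hinge; about 0.5 kg in all) has no stay: it falls back when let go. While the latch is home it cannot rise more than about 0.01 rad.
- coupler (a point): middle of the coupler's socket at the free end of the arm; coincides with ball when the arm is down. The coupler is a dark steel housing, 44 x 44 mm, top 120 mm above the bench when down, with a closed wall on its -y side and the latch on its +y side.
- latch (a joint): travel of the spring latch along the station's +y axis, m: 0 home (locked), 0.014 against its stop. The ball is free from 0.009 on. The spring pulls it home with about 4 N at 0 and 9 N at the stop. The latch rides on the arm.
- knob: red latch knob on top of the coupler, the grip by which latch and arm are moved: an upright post 18 mm in diameter, 46 mm tall, with an 8 mm thick head 23 mm across on top; rigid with the latch plate, square to the arm, and it leans with the arm as the arm rises. Origin: foot of the post, on the latch plate (124.5 mm above the bench when the arm is down); z along the post; its y axis stays parallel to the station's. Nothing stands beside it within 60 mm above the plate.
- knob_grip (a point): grip point on the knob's axis, 30 mm above its foot (154.5 mm above the bench when the arm is down)
- stage_dish: open clear dish with amber filling, 90 mm across, 15 mm tall, loose on the lit stage of the box under the lens; leave it. Origin: centre of its underside.
- dish_stack: loose stack of dishes, 90 mm across, 60 mm tall; leave it. Origin: centre of its underside.
- marker: loose white marker with blue cap, 145 mm long (along its x), 15 mm thick, lying beside the station; leave it. Origin: on its underside.
- reagent: loose amber jar, 64 mm across, 130 mm tall; leave it. Origin: centre of its underside.
- wash_bottle: loose white bottle with red cap, 66 mm across, 160 mm tall; leave it. Origin: centre of its underside.
- tally: loose round steel hand counter, 48 mm across, 30 mm tall, beside the station; leave it. Origin: centre of its underside.
- timer: loose white lab timer, 60 x 60 x 20 mm; leave it. Origin: centre of its underside.

How it is judged:
On the way, in this order (a step that is already met when the one before it is completed fails the run):
1. the latch is pulled sideways by the knob while the arm is still down (value of joint latch above 0.004 m and value of joint magnifier below 0.05 rad and contact force between the fingers and knob above 1 N), for 0.05 s.
2. the arm is raised off the ball, held by the knob (value of joint magnifier above 0.37 rad and contact force between the fingers and knob above 1 N), for 0.3 s.
At the end, for the whole second after the job is handed in: The arm stands at more than 0.37 rad (coupler about 78 mm or more above its seat) and still (under 0.15 rad/s), borne by the fingers on the latch knob (more than 1 N) (all of step 2 and velocity of joint magnifier between -0.15 and 0.15 rad/s); the arm keeps its last pose, push and grip.
It fails at once if the arm is let drop (falls faster than 1.5 rad/s) (velocity of joint magnifier below -1.5 rad/s).
It fails at once if the dish on the light box is moved more than 20 mm (distance of stage_dish from where it was at the start of the episode above 0.02 m).
It fails at once if another thing on the bench is moved more than 30 mm (distance of any of dish_stack, marker, reagent, wash_bottle, tally, timer from where it was at the start of the episode above 0.03 m).
It also fails if it takes over 32 s, if anything falls off the work surface, if the arm or the gripper's body presses on something with over 40 N, if the wrist force passes 120 N, or if a joint passes its speed limit or range.

## Working session

There is one attempt and no reset: what is moved stays moved. The work goes in short steps, Python scripts to look and compute and a shell command to move; the robot and the scene stay as the last step left them, time stands still between calls to the robot, and variables do not carry over. Pictures are saved under pics/ and viewed, at most 10 in all, crops included, and the job is handed in when it is done.

```bash
ls; mkdir -p pics; python3 - <<'E'
from workcell import sensors, viewer
import cv2
for n in("side","top"):
    cv2.imwrite(f"pics/{n}0.png",viewer.read_camera(n)[:,:,::-1])
    p=viewer.camera_params(n);print(n,p)
s=sensors.read_state();print(s)
E
```

```text
pics
side {'K': array([[620.02606634,   0.        , 320.22044124],
       [  0.        , 620.02606634, 238.90799908],
       [  0.        ,   0.        ,   1.        ]]), 'k1': -0.07120912156542974, 'world_to_cam': array([[ 0.99974131, -0.01413821,  0.01781643, -0.55945194],
       [ 0.0083446 , -0.50070467, -0.86557796,  0.1012501 ],
       [ 0.02115849,  0.86550271, -0.50045716,  1.36377393],
       [ 0.        ,  0.        ,  0.        ,  1.        ]])}
top {'K': array([[535.45770547,   0.        , 317.60067456],
       [  0.        , 535.45770547, 229.74075904],
       [  0.        ,   0.        ,   1.        ]]), 'k1': 0.04628655903566395, 'world_to_cam': array([[ 0.01988255, -0.99980019, -0.00206718, -0.008836  ],
       [-0.986135  , -0.01927001, -0.16482243,  0.56273793],
       [ 0.16474966,  0.0053156 , -0.98632109,  1.39520161],
       [ 0.        ,  0.        ,  0.        ,  1.        ]])}
{'time': 0.1, 'q': array([ 1.26208806e+00,  2.64671903e-01,  1.60524442e+00,  1.00794510e-05,
        1.27371177e+00, -3.68931348e-02]), 'joint_vel': array([ 0.00023232, -0.00232987, -0.0031388 ,  0.0014797 , -0.00047129,
       -0.0007043 ]), 'joint_torque': array([ 9.49440546e-04, -5.16713226e+01, -3.68586302e+01,  5.25809617e-05,
        6.53111390e-03,  1.21113368e-05]), 'tool_pos': array([0.18101576, 0.64958389, 0.23008674]), 'tcp_rot': array([-0.42560871, -3.11226497,  0.00314668]), 'wrist_force': array([ 0.36120375, -0.78316603, -0.29580478]), 'torque': array([-0.04377256, -0.02162445, -0.00601026]), 'grip_force': 0.0, 'width': 0.9980589003266985}
```

View pics/side0.png

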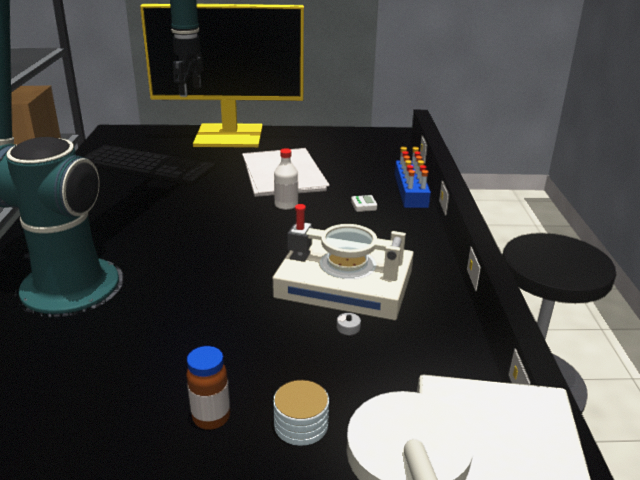

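View pics/top0.png

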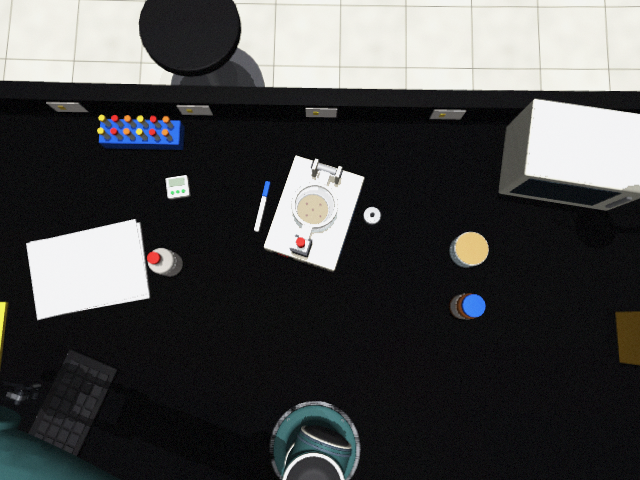

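```bash
cat > h.py <<'E'
import numpy as np, cv2
from workcell import sensors, viewer
from scipy.spatial.transform import Rotation as R
def cast(n,uv,z):
    p=viewer.camera_params(n);T=p["world_to_cam"]
    k=cv2.undistortPoints(np.float64(uv).reshape(-1,1,2),p["K"],np.array([p["k1"],0,0,0.]))[:,0]
    d=np.c_[k,np.ones(len(k))]@T[:3,:3]; c=-T[:3,:3].T@T[:3,3]
    return c+d*((z-c[2])/d[:,2])[:,None]
def red(n,roi):
    x0,y0,x1,y1=roi;im=viewer.read_camera(n).astype(int)
    m=(im[...,0]>90)&(im[...,0]>2.2*im[...,1])&(im[...,0]>2.2*im[...,2])
    k=np.zeros_like(m);k[y0:y1,x0:x1]=m[y0:y1,x0:x1];return im,k
def pose():
    s=sensors.read_state();return s["tool_pos"],R.from_rotvec(s["tcp_rot"]),s
E
python3 - <<'E'
from h import *
im,m=red("top",(285,225,320,260));v,u=np.nonzero(m);print("top red",u.min(),u.max(),v.min(),v.max(),u.mean(),v.mean())
print(cast("top",[[u.mean(),v.mean()],[(u.min()+u.max())/2,(v.min()+v.max())/2]],.1785))
im2,m=red("side",(285,200,315,235));v,u=np.nonzero(m);print("side red",u.min(),u.max(),v.min(),v.max())
for r in range(v.min(),v.max()+1,3):print(r,u[v==r].min(),u[v==r].max())
print("side head ctr row guess",cast("side",[[300.5,v.min()+2],[300.5,v.min()+3]],.1785))
# box top
w=(im.min(2)>140).astype(np.uint8);w[:,:255]=0;w[:,400:]=0;w[:145]=0;w[280:]=0
n,l,st,_=cv2.connectedComponentsWithStats(w);i=1+st[1:,4].argmax();print(st[i])
c=max(cv2.findContours((l==i).astype(np.uint8),0,1)[0],key=cv2.contourArea)[:,0]
P=cast("top",c,.055)[:,:2]
r=cv2.minAreaRect(np.float32(P*1000));print(r);print(cv2.boxPoints(r))
cr=im[140:290,240:400].astype(np.uint8)[:,:,::-1]
cv2.imwrite("pics/c1.png",np.hstack([cv2.resize(cr,None,fx=2.5,fy=2.5,interpolation=2),cv2.resize(im2[190:320,260:420].astype(np.uint8)[:,:,::-1],(400,375),interpolation=2)]))
E
```

```text
top red 287 304 238 256 300.0615384615385 242.09230769230768
[[0.50947887 0.0436208  0.1785    ]
 [0.4972222  0.05439748 0.1785    ]]
side red 295 305 204 228
204 297 303
207 295 305
210 296 303
213 297 303
216 297 303
219 297 303
222 297 303
225 297 302
228 297 302
side head ctr row guess [[0.51494455 0.04239553 0.1785    ]
 [0.51500767 0.03771941 0.1785    ]]
[ 264  155  100  115 6931]
((614.8064575195312, 11.8636474609375), (198.3445587158203, 276.80328369140625), 72.9485092163086)
[[ 453.40833  -42.36553]
 [ 718.0438  -123.53284]
 [ 776.2046    66.09282]
 [ 511.5691   147.26013]]
```

View pics/c1.png

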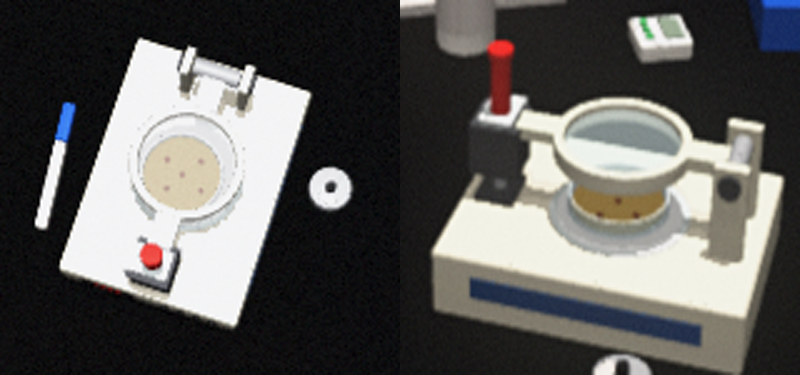

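```bash
cat >> h.py <<'E'
YAW=np.radians(-17.05)
X=np.array([np.cos(YAW),np.sin(YAW),0]);Y=np.array([-X[1],X[0],0])
def target(sgn):  # tool y along sgn*Y, z down
    y=sgn*Y;z=np.array([0,0,-1.]);return R.from_matrix(np.c_[np.cross(y,z),y,z])
def todo(goal,sgn):
    p,r,s=pose();t=target(sgn)
    print("turn deg",np.degrees((r.inv()*t).as_rotvec()).round(2),"shift in goal axes mm",(1e3*t.inv().apply(np.array(goal)-p)).round(1),"now axes",(1e3*r.inv().apply(np.array(goal)-p)).round(1))
    print("p",p.round(4),"t",s["time"],"F",s["wrist_force"].round(2),"w",s["width"],s["grip_force"],"q",s["q"].round(2))
E
python3 - <<'E'
from h import *
for s in(1,-1): todo([.513,.0425,.235],s)
E
```

```text
turn deg [-0.08 -0.    1.47] shift in goal axes mm [-495.4 -483.3   -4.6] now axes [-482.8 -495.9   -3.9]
p [0.1811 0.6498 0.2304] t 0.2 F [ 0.23  0.39 -0.62] w 0.9934922061316359 0.0 q [ 1.26  0.26  1.6   0.    1.27 -0.04]
turn deg [ 1.0000e-02 -1.3000e-01 -1.7853e+02] shift in goal axes mm [495.4 483.3  -4.6] now axes [-482.8 -495.9   -3.9]
p [0.1811 0.6498 0.2304] t 0.2 F [ 0.23  0.39 -0.62] w 0.9934922061316359 0.0 q [ 1.26  0.26  1.6   0.    1.27 -0.04]
```

```bash
python3 -m inch '[-20,-20,0,0,0,1.5,85,-30,-30,0,0,0,0,85,-30,-30,0,0,0,0,85,-30,-30,0,0,0,0,85,-30,-30,0,0,0,0,85,-30,-30,0,0,0,0,85,-30,-30,0,0,0,0,85,-30,-30,0,0,0,0,85]'; python3 -m inch '[-30,-30,0,0,0,0,85,-30,-30,0,0,0,0,85,-30,-30,0,0,0,0,85,-30,-30,0,0,0,0,85,-30,-30,0,0,0,0,85,-30,-30,0,0,0,0,85,-30,-30,0,0,0,0,85,-25,-20,0,0,0,0,85]'; python3 - <<'E'
from h import *
todo([.513,.0425,.235],1)
a=viewer.read_camera("side")[130:330,200:440];b=viewer.read_camera("top")[150:310,200:400]
cv2.imwrite("pics/c2.png",np.hstack([cv2.resize(a,(480,400),interpolation=2),cv2.resize(b,(320,400)[::1],interpolation=2)])[:,:,::-1])
E
```

```text
time: 1.0
tool_pos: [0.3346, 0.3616, 0.2312]
tcp_rot: [0.466, 3.107, 0.0]
wrist_force: [0.8, 0.9, 0.5]
width: 0.997
grip_force: 0.0
time: 1.8
tool_pos: [0.4918, 0.0719, 0.2313]
tcp_rot: [0.468, 3.106, -0.001]
wrist_force: [-0.1, 0.6, 0.2]
width: 0.997
grip_force: 0.0
turn deg [-0.02  0.02 -0.1 ] shift in goal axes mm [-28.9 -21.9  -3.7] now axes [-28.9 -21.9  -3.7]
p [0.4918 0.0719 0.2313] t 1.8 F [-0.07  0.65  0.16] w 0.9971160646695685 0.0 q [ 0.1  -0.08  1.97 -0.    1.24 -1.18]
```

View pics/c2.png

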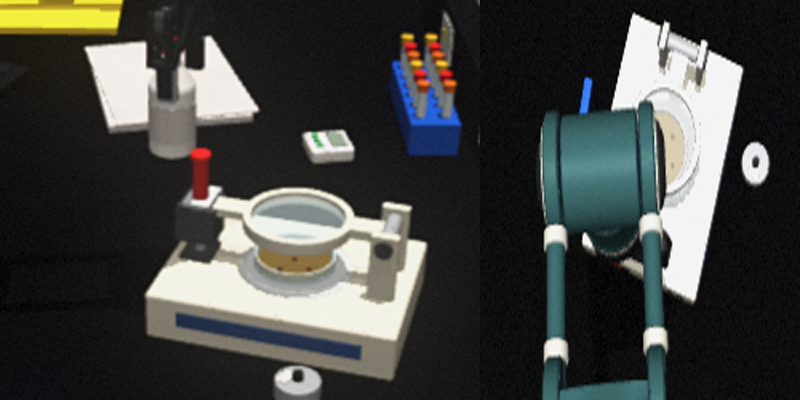

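```bash
python3 -m inch '[-15,-11,0,0,0,0,85,-14,-11,0,0,0,0,85,0,0,15,0,0,0,85,0,0,20,0,0,0,85,0,0,20,0,0,0,85,0,0,20,0,0,0,85,0,0,10,0,0,0,85,0,0,0,0,0,0,85]'; python3 - <<'E'
from h import *
todo([.513,.0425,.136],1)
a=viewer.read_camera("side")[130:330,200:440]
cv2.imwrite("pics/c3.png",cv2.resize(a,(720,600),interpolation=2)[:,:,::-1])
E
```

```text
time: 2.7
tool_pos: [0.5104, 0.0453, 0.1438]
tcp_rot: [-0.465, -3.102, 0.001]
wrist_force: [-0.6, -0.2, -0.5]
width: 0.997
grip_force: 0.0
turn deg [-0.08 -0.26  0.01] shift in goal axes mm [-3.3 -1.9  7.8] now axes [-3.3 -1.9  7.8]
p [0.5104 0.0453 0.1438] t 2.7 F [-0.64 -0.16 -0.54] w 0.9974935066802516 0.0 q [ 0.04  0.03  2.04  0.    1.08 -1.23]
```

View pics/c3.png

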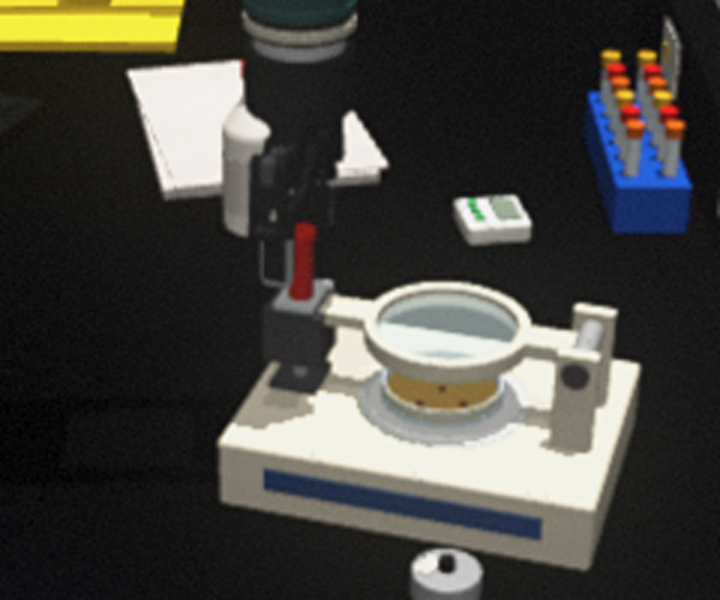

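```bash
cat >> h.py <<'E'
def proj(n,P):
    p=viewer.camera_params(n);T=p["world_to_cam"]
    return cv2.projectPoints(np.float64(P).reshape(-1,1,3),cv2.Rodrigues(T[:3,:3])[0],T[:3,3],p["K"],np.array([p["k1"],0,0,0.]))[0][:,0]
E
python3 - <<'E'
from h import *
p,r,s=pose()
k=np.array([.513,.0425,0])
c=lambda P:((proj("side",P)-[200,130])*3).round(0).tolist()
print("fingers -Y,+Y tips, tcp",c([p-.042*Y+[0,0,.013],p+.042*Y+[0,0,.013],p]))
print("knob foot, head top",c([k+[0,0,.1245],k+[0,0,.1785]]))
E
```

```text
fingers -Y,+Y tips, tcp [[278.0, 278.0], [314.0, 226.0], [297.0, 267.0]]
knob foot, head top [[299.0, 294.0], [299.0, 228.0]]
```

```bash
python3 -m inch '[-3.5,-2,4,0,0,0,85,0,0,4,0,0.3,0,85,0,0,0,0,0,0,40,0,0,0,0,0,0,10,0,0,0,0,0,0,10,0,0,0,0,0,0,10,0,0,0,0,0,0,10,0,0,0,0,0,0,10]' 60; python3 - <<'E'
from h import *
todo([.513,.0425,.136],1)
E
```

```text
time: 3.55
tool_pos: [0.5158, 0.0428, 0.1388]
tcp_rot: [-0.466, -3.102, -0.004]
wrist_force: [0.9, 4.3, 1.2]
width: 0.234
grip_force: 58.4
turn deg [ 0.11 -0.27 -0.04] shift in goal axes mm [ 2.6 -1.1  2.8] now axes [ 2.6 -1.1  2.8]
p [0.5158 0.0428 0.1388] t 3.55 F [0.86 4.25 1.15] w 0.23433200771138343 58.37654113769531 q [ 0.03  0.05  2.03  0.    1.07 -1.24]
```

```bash
python3 -m inch '[0,2,0,0,0,0,10,0,2,0,0,0,0,10,0,2,0,0,0,0,10,0,2,0,0,0,0,10,0,2,0,0,0,0,10,0,0,0,0,0,0,10,0,0,0,0,0,0,10,0,0,0,0,0,0,10]'; python3 - <<'E'
from h import *
p,r,s=pose();print((p-[.5158,.0428,.1388])@np.c_[X,Y,[0,0,1]]*1e3,s["wrist_force"]@np.c_[X,Y,[0,0,1]])
im,m=red("side",(285,200,330,235));v,u=np.nonzero(m);print(np.c_[np.arange(200,235),[[u[v==r].mean() if (v==r).any() else -1][0] for r in range(200,235)]].round(1)[::4].tolist())
E
```

```text
time: 4.35
tool_pos: [0.5179, 0.0499, 0.1386]
tcp_rot: [-0.465, -3.101, 0.003]
wrist_force: [-3.2, -6.4, 5.0]
width: 0.237
grip_force: 58.3
[-0.04665607  7.41654157 -0.18606213] [-1.13777404 -7.03729597  5.00375717]
[[200.0, -1.0], [204.0, -1.0], [208.0, -1.0], [212.0, -1.0], [216.0, -1.0], [220.0, -1.0], [224.0, -1.0], [228.0, -1.0], [232.0, -1.0]]
```

```bash
python3 -m inch '[0,1,0,0,0,0,10,0,1,0,0,0,0,10,0,1,0,0,0,0,10,0,1,0,0,0,0,10,0,0,0,0,0,0,10,0,0,0,0,0,0,10,0,0,0,0,0,0,10,0,0,0,0,0,0,10]'; python3 - <<'E'
from h import *
p,r,s=pose();print((p-[.5158,.0428,.1388])@np.c_[X,Y,[0,0,1]]*1e3,s["wrist_force"]@np.c_[X,Y,[0,0,1]])
b=viewer.read_camera("side")[130:330,200:440]
cv2.imwrite("pics/c4.png",cv2.resize(b,(720,600),interpolation=2)[:,:,::-1])
E
```

```text
time: 5.2
tool_pos: [0.519, 0.0534, 0.1386]
tcp_rot: [-0.465, -3.101, 0.004]
wrist_force: [-3.7, -6.4, 5.9]
width: 0.237
grip_force: 58.3
[-0.02832657 11.02750745 -0.17340256] [-1.66395345 -7.1833501   5.88829784]
```

View pics/c4.png

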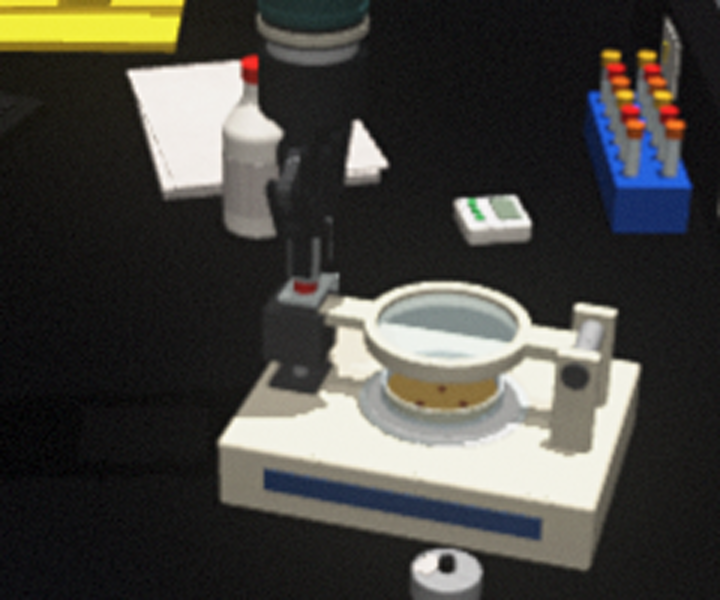

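```bash
python3 -m inch '[0,1,0,0,0,0,10,0,1,0,0,0,0,10,0,0,0,0,0,0,10,-0.6,0,-5.5,0,1.5,0,10,-0.6,0,-5.5,0,1.5,0,10,-0.6,0,-5.5,0,1.5,0,10,-0.6,0,-5.5,0,1.5,0,10,0,0,0,0,0,0,10]'; cat >> h.py <<'E'
def chk():
    p,r,s=pose();x=r.as_matrix()[:,0];d=(p-[.5158,.0428,.1388])@np.c_[X,Y,[0,0,1]]*1e3
    print("d XYZ mm",d.round(1),"pitch deg",np.degrees(np.arcsin(-x[2])).round(2),"F XYZ",(s["wrist_force"]@np.c_[X,Y,[0,0,1]]).round(1),"M",s["torque"].round(2),s["time"])
E
python3 -c "from h import *;chk()"
```

```text
time: 6.05
tool_pos: [0.5219, 0.0537, 0.159]
tcp_rot: [-0.45, -2.995, -0.018]
wrist_force: [-3.4, -7.3, -3.2]
width: 0.234
grip_force: 59.1
d XYZ mm [ 2.6 12.2 20.2] pitch deg -6.51 F XYZ [-1.1 -8.  -3.2] M [-1.04  0.35  0.17] 6.05
```

```bash
python3 -m inch '[-0.6,0,-5.5,0,1.5,0,10,-0.8,0,-7.3,0,2,0,10,-0.8,0,-7.3,0,2,0,10,-0.8,0,-7.3,0,2,0,10,-0.6,0,-5.5,0,1.5,0,10,0,0,0,0,0,0,10,0,0,0,0,0,0,10,0,0,0,0,0,0,10]';  python3 - <<'E'
from h import *
chk()
b=viewer.read_camera("side")[110:310,200:440]
cv2.imwrite("pics/c5.png",cv2.resize(b,(720,600),interpolation=2)[:,:,::-1])
E
```

```text
time: 6.85
tool_pos: [0.5302, 0.051, 0.1901]
tcp_rot: [-0.427, -2.841, -0.05]
wrist_force: [-3.5, -7.7, -1.9]
width: 0.234
grip_force: 59.1
d XYZ mm [11.4 12.1 51.3] pitch deg -15.5 F XYZ [-1.1 -8.4 -1.9] M [-0.93  0.19  0.3 ] 6.85
```

View pics/c5.png

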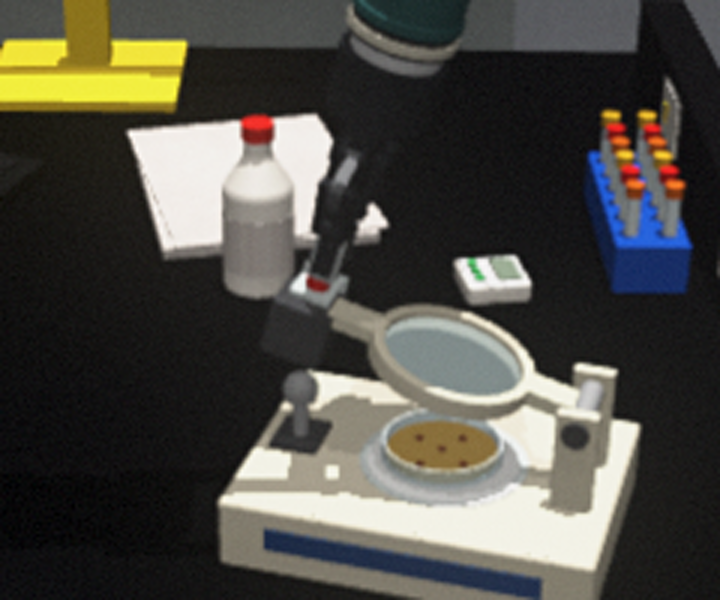

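```bash
python3 -m inch '[-0.6,0,-5.5,0,1.5,0,10,-0.8,0,-7.3,0,2,0,10,-0.8,0,-7.3,0,2,0,10,-0.8,0,-7.3,0,2,0,10,-0.8,0,-7.3,0,2,0,10,-0.8,0,-7.3,0,2,0,10,-0.4,0,-3.7,0,1,0,10,0,0,0,0,0,0,10]'; python3 -m inch '[0,0,0,0,0,0,10,0,0,0,0,0,0,10,0,0,0,0,0,0,10,0,0,0,0,0,0,10,0,0,0,0,0,0,10,0,0,0,0,0,0,10,0,0,0,0,0,0,10,0,0,0,0,0,0,10]';  python3 - <<'E'
from h import *
chk()
b=viewer.read_camera("side")[110:310,200:440]
cv2.imwrite("pics/c6.png",cv2.resize(b,(720,600),interpolation=2)[:,:,::-1])
E
```

```text
time: 7.7
tool_pos: [0.5505, 0.0448, 0.2317]
tcp_rot: [-0.396, -2.625, -0.091]
wrist_force: [-6.1, -6.6, 0.4]
width: 0.231
grip_force: 59.1
time: 8.5
tool_pos: [0.5502, 0.045, 0.2314]
tcp_rot: [-0.396, -2.627, -0.091]
wrist_force: [-5.7, -7.0, -1.1]
width: 0.243
grip_force: 59.1
d XYZ mm [32.3 12.2 92.6] pitch deg -27.99 F XYZ [-3.4 -8.3 -1.1] M [-0.91  0.21  0.53] 8.5
```

View pics/c6.png

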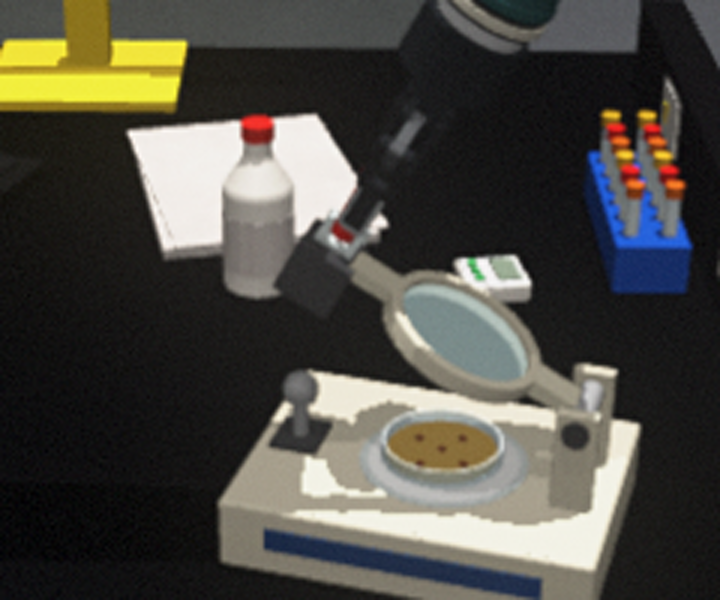

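The picture shows the coupler (about 320,260) well clear of the bare ball (300,385). The dish is in place and the knob is still in the fingers. The displacement works out to about 0.47 rad.

```bash
python3 -c "
from h import *
chk()
from workcell import job
print(job.finish_job())"
```

```text
d XYZ mm [32.3 12.1 92.6] pitch deg -27.99 F XYZ [-1.7 -7.4 -0.9] M [-0.91  0.21  0.56] 8.55
the job is handed in; nothing more can be done
None
```

The latch is pulled and the magnifier arm is held still at about 0.47 rad (coupler roughly 90 mm above the ball) with the knob still gripped and the dish in place; the job is handed in at 8.6 s, but no verdict came back.

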